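# Trim a sample bottle level on the beam balance

## Task

Find the counterweight for the bottle on the trim balance: thread steel ring weights from the bench, one at a time, over the post of the empty pan, as many as it takes, and slide the poise along the beam until the beam floats level by itself. Be gentle: feel for the post rather than pressing a ring down on it, let each ring settle on the pan, leave rings you do not need lying on the bench, and leave the other things alone.

Things in the scene. Friction and masses are not known exactly. Their poses are not given: they have to be found in the camera images.
- balance: Beam balance fixed to the bench: grey base plate 120 x 360 mm, 16 mm high, two aluminium cheeks carry the beam. Origin under the base's centre, below the pivot; z up, y along the beam toward the bottle, -y toward the empty pan, x across. Pan and post are delicate: a ring must never be pushed against the balance with more than 15 N.
- pivot (a point): Centre of the beam's pivot, 100 mm above the bench; the pivot line is level along the balance's x. The beam bar is 16 mm wide, its top 4 mm above the pivot, its ends 111 mm either side. Without bottle and rings and with the poise at 0 the beam is in balance.
- bottle: Reagent bottle clipped on a low stirrup of the beam, 38 mm wide, 118 mm tall, 140 mm from the pivot. Origin under its centre, 55 mm below the pivot when level. Its mass is unknown, about 75 to 195 g, different each time.
- beam (a joint): Tilt of the beam (rad): 0 level, negative bottle side down, positive pan side down; stops at -0.14 and 0.14. It floats on a weak centring spring of 0.235 N m/rad, so between the stops its angle shows the imbalance; at a stop only the direction. Settles in about 1.5 s. A push on the pan end moves it with only 0 to 3 N until it meets the stop.
- post_mark (a point): Nominal middle of the pan's top, 140 mm from the pivot, 20 mm below it when level; tilts with the beam (axes of the beam, z along the post). Pan: 30 mm disc; steel post 14 mm thick with a 1 mm chamfer, reaching 40 mm above the pan. Pan and post sit in a slot up to 6 mm off this mark in x and in y, each time differently, unmeasured; they slip sideways at about 4 N.
- poise (a joint): Place of the sliding poise along the beam (m): 0 at the pivot, positive toward the bottle, negative toward the pan; stops at -0.045 and 0.045. It weighs 180 g, slides with 1.2 N of friction and stays where it is left. Moving it 1 mm toward the bottle turns the floating beam by about -0.0075 rad.
- poise_knob (a point): Centre of the poise's black grip, a round bar 16 mm thick and 32 mm long lying across the beam (along the balance's x), 40 mm above the pivot when level. Pinch it from above with the fingers closing along the beam; the steel saddle under it, 26 x 28 mm, begins 19 mm below the bar's centre.
- ring_a: Steel ring weight lying flat on the bench beyond the pan end: 34 mm across, 16 mm bore, 14 mm high, 80 g. Origin at the centre of its underside, z up. The three are alike; at least one is needed. On the pan one turns the beam with 0.11 N m.
- ring_b: Steel ring weight lying flat on the bench beyond the pan end: 34 mm across, 16 mm bore, 14 mm high, 80 g. Origin at the centre of its underside, z up. The three are alike; at least one is needed. On the pan one turns the beam with 0.11 N m.
- ring_c: Steel ring weight lying flat on the bench beyond the pan end: 34 mm across, 16 mm bore, 14 mm high, 80 g. Origin at the centre of its underside, z up. The three are alike; at least one is needed. On the pan one turns the beam with 0.11 N m.
- white_bottle: Bystander: white reagent bottle 48 mm wide, 105 mm tall, standing on the bench. Origin under its centre.
- tape_roll: Bystander: brown roll of tape, about 92 mm wide and 48 mm high, lying flat. Origin under its centre.
- black_marker: Bystander: marker pen 136 mm long, 12 mm thick, lying on the bench between the balance and the robot. Origin under its middle.
Mind the look-alikes: they are no part of the job. What is shaped like the ring_a but blue or red is not meant.

How it is judged:
On the way:
1. a ring weight is threaded on the pan's post, let go, and rests on the pan (((horizontal distance between ring_a and post_mark below 0.016 m and z of ring_a in the frame of post_mark between -0.005 and 0.033 m and contact force between ring_a and the fingers below 0.1 N) or (horizontal distance between ring_b and post_mark below 0.016 m and z of ring_b in the frame of post_mark between -0.005 and 0.033 m and contact force between ring_b and the fingers below 0.1 N) or (horizontal distance between ring_c and post_mark below 0.016 m and z of ring_c in the frame of post_mark between -0.005 and 0.033 m and contact force between ring_c and the fingers below 0.1 N))), for 0.3 s.
At the end, for the whole second after the job is handed in: The beam floats at rest within 0.025 rad (1.4 degrees) of level, at least one ring weight lies threaded on the pan's post (centre within 16 mm of the mark, underside at most 33 mm above the pan), and every other ring lies flat on the bench (value of joint beam between -0.025 and 0.025 rad and velocity of joint beam between -0.05 and 0.05 rad/s and ((horizontal distance between ring_a and post_mark below 0.016 m and z of ring_a in the frame of post_mark between -0.005 and 0.033 m and contact force between ring_a and the fingers below 0.1 N) or (horizontal distance between ring_b and post_mark below 0.016 m and z of ring_b in the frame of post_mark between -0.005 and 0.033 m and contact force between ring_b and the fingers below 0.1 N) or (horizontal distance between ring_c and post_mark below 0.016 m and z of ring_c in the frame of post_mark between -0.005 and 0.033 m and contact force between ring_c and the fingers below 0.1 N)) and ((horizontal distance between ring_a and post_mark below 0.016 m and z of ring_a in the frame of post_mark between -0.005 and 0.033 m and contact force between ring_a and the fingers below 0.1 N) or (height (world z) of ring_a below 0.004 m and angle between ring_a's own z axis and vertical below 0.1 rad)) and ((horizontal distance between ring_b and post_mark below 0.016 m and z of ring_b in the frame of post_mark between -0.005 and 0.033 m and contact force between ring_b and the fingers below 0.1 N) or (height (world z) of ring_b below 0.004 m and angle between ring_b's own z axis and vertical below 0.1 rad)) and ((horizontal distance between ring_c and post_mark below 0.016 m and z of ring_c in the frame of post_mark between -0.005 and 0.033 m and contact force between ring_c and the fingers below 0.1 N) or (height (world z) of ring_c below 0.004 m and angle between ring_c's own z axis and vertical below 0.1 rad))); the robot touches nothing.
It fails at once if a ring is pushed against the balance with more than 15 N (contact force between any of ring_a, ring_b, ring_c and balance above 15 N).
It fails at once if a bystander (white bottle, tape roll, marker) is moved by more than 3 cm (distance of any of white_bottle, tape_roll, black_marker from where it was at the start of the episode above 0.03 m).
It also fails if it takes over 72 s, if anything falls off the work surface, if the arm or the gripper's body presses on something with over 40 N, if the wrist force passes 120 N, or if a joint passes its speed limit or range.

## Robot

A 6-joint arm with a two-finger parallel gripper is mounted at the origin on a cart in front of the work surface, level with it; the furniture and walls round the work are solid. World frame = base frame: x ahead of the robot, y to its left, z up, the work surface at z = 0. Lengths are in m, angles in rad, forces in N, time in s.
With the tool pointing down it reaches from about 0.375 to 0.825 m from the base axis. Payload 5.5 kg.
Tool frame: the origin (TCP) lies midway between the tips of the shut fingers; the grasp point (between the pads) lies 19 mm behind it (env.grasp_offset is the distance from the TCP to the grasp point, in m); z points along the fingers, y is the line along which they close (so a half turn about z gives the same grasp; the last joint's range is limited). The gripper opens to 85 mm and grips with 20 to 120 N. Pads are 22 mm wide; open, the fingers measure 114 mm over their backs; the gripper's body (76 mm by 85 mm) begins 54 mm behind the grasp point. The pads swing forward as they close: fully open they stand 13 mm farther back than shut.
Start: joints at [0, 0.314, -0.047, 1.21, 0, 1.571], TCP at [0.6, -0, 0.231] pointing down, gripper open.
Joint ranges: [-2.67, 2.67], [-0.69, 1.73], [-1.03, 1.25], [-2.08, 2.16], [-1.42, 1.45], [-3.14, 3.14]. Speed limits (rad/s): [2.39, 2.39, 3.01, 3.14, 3.14, 3.14].

## Interface

Orientations are given as a unit quaternion [x, y, z, w].
In Python, from rig import env, optics, order gives the robot as it stands.
- The arm moves only by the shell command python3 -m jog 'ROWS'. ROWS is a JSON object of lists of equal length, an entry for each row: "rot": the turn, a rotation vector about the tool's x, y, z in degrees, a list of three; "linear": the shift along the tool's x, y, z in mm, a list of three; "hand": the closure in counts, from 0 (fully open) to 255 (shut). In form: {"rot": [[wx, wy, wz], ...], "linear": [[tx, ty, tz], ...], "hand": [hand, ...]}. A call has exactly 5 rows; each row shifts and turns the commanded pose from where the row before left it, along the tool's axes as they then stand; what a row does not reach is not made up. A row lasts 1/12 s, in which the tool goes at most 41.7 mm and 7.16 degrees, less where a joint would pass 70% of its speed; a pose out of reach is approached as far as the arm can. A call is refused whole if a number of a shift passes 41.7 or a number of a turn 7.16, either way. A call with a gripper value outside its range is refused whole. The fingers move at their own pace and stop on an object; the grip force is fixed at half the most. Time passes only in rows, so rows that do not move let the fingers close, or fill a call up. It gives the time, the measured TCP pose, the force, the opening and the grip force at its end, in the units of the state.
- env.observe(): the state, without advancing time (a new reading comes with each control period).
- optics.read_camera(name): name is "side" or "top"; returns (picture, depth): 400x640x3 uint8, red, green, blue; 400x640 float32, m along the optical axis (not along the pixel's ray), 0 where there is no reading.
- optics.camera_model(name): a dict with "intrinsics" (3x3 intrinsics, pixels), "R" (3x3) and "t" (3): a world point X has camera coordinates R X + t. Camera axes: x right, y down, z forward; pixel columns grow to the right and rows downward; lengths in m; the calibration is good to about 2 mm. A picture is of the moment at which its call begins. camera_model takes no time and is no camera call.
- order.sign_off(): hands the job in; it is judged then, once.
The state is a dict: "t": time; "joints": joint angles; "joint_vel": joint speeds; "tau": joint torques, N m; "position": TCP position; "eef_rot": TCP orientation; "force": force on the tool from outside, world axes, zero at the start; "torque": the same for the moment, N m; "finger_gap": opening from 0.0 (shut) to 1.0 (fully open); "finger_force": force on a finger pad.
Only numpy, scipy, OpenCV 4.12 (cv2) and the standard library are available. Lean on these libraries where they do the work, as an engineer would, in place of code of your own. Each camera call takes 0.05 s, during which the arm holds its last target. There are 200 camera calls.

## Working session

There is one attempt and no reset: what is moved stays moved. The work goes in short steps, Python scripts to look and compute and a shell command to move; the robot and the scene stay as the last step left them, time stands still between calls to the robot, and variables do not carry over. Pictures are saved under pics/ and viewed, at most 10 in all, crops included, and the job is handed in when it is done.

```bash
ls; mkdir -p pics
cat > h.py <<'E'
import numpy as np, cv2
from rig import env, optics, order
def snap(n,name=None):
    p,d=optics.read_camera(n)
    if name: cv2.imwrite('pics/'+name,cv2.cvtColor(p,cv2.COLOR_RGB2BGR))
    np.savez('last_'+n+'.npz',p=p,d=d); return p,d
def ray(n,u,v):
    m=optics.camera_model(n);K,R,t=np.array(m['intrinsics']),np.array(m['R']),np.array(m['t'])
    return -R.T@t, R.T@np.linalg.inv(K)@[u,v,1.]
def at_z(n,u,v,z):
    c,r=ray(n,u,v); return c+r*(z-c[2])/r[2]
def at_d(n,u,v,d):
    c,r=ray(n,u,v); return c+r*d
def proj(n,X):
    m=optics.camera_model(n);q=np.array(m['intrinsics'])@(np.array(m['R'])@np.array(X)+np.array(m['t'])); return q[:2]/q[2]
def cloud(n,d):
    v,u=np.mgrid[:400,:640]; m=optics.camera_model(n);K,R,t=np.array(m['intrinsics']),np.array(m['R']),np.array(m['t'])
    P=np.stack([u,v,np.ones_like(u)],-1)@np.linalg.inv(K).T*d[...,None]
    return (P-t)@R
E
python3 - <<'E'
from h import *
snap('top','t0.png');snap('side','s0.png')
np.set_printoptions(precision=4,suppress=True)
for n in('top','side'):
  m=optics.camera_model(n);print(n,m['intrinsics'],-np.array(m['R']).T@m['t'],m['R'])
print(env.observe(),env.grasp_offset)
E
```

```text
pics
top [[420.6758   0.     320.0136]
 [  0.     420.6758 202.2737]
 [  0.       0.       1.    ]] [0.3992 0.0051 1.318 ] [[-0.0274 -0.9996 -0.0041]
 [-0.9896  0.0277 -0.1411]
 [ 0.1412  0.0002 -0.99  ]]
side [[388.8009   0.     319.9433]
 [  0.     388.8009 205.0405]
 [  0.       0.       1.    ]] [ 0.3282 -1.1601  0.5636] [[ 0.9801 -0.1983  0.007 ]
 [-0.061  -0.3346 -0.9404]
 [ 0.1888  0.9213 -0.3401]]
{'t': 0.1, 'joints': array([-0.    ,  0.3142, -0.0479,  1.2102, -0.    ,  1.5708]), 'joint_vel': array([ 0.0004, -0.0018,  0.0011,  0.0001,  0.0017, -0.0011]), 'tau': array([  0.001 , -54.0766,  34.0543,   0.011 ,   0.0002,  -0.    ]), 'position': array([ 0.5995, -0.    ,  0.2305]), 'eef_rot': array([ 0.7071,  0.7071, -0.0006, -0.0005]), 'force': array([0.3239, 0.2962, 0.5897]), 'torque': array([-0.029 ,  0.0384,  0.0244]), 'finger_force': 0.0, 'finger_gap': 0.9990578234262302} 0.0187
```

View pics/t0.png

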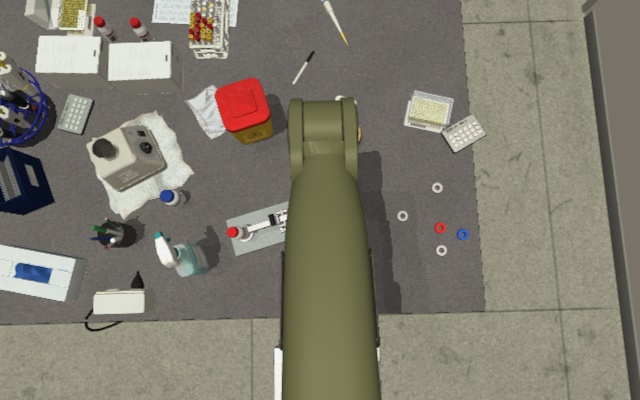

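View pics/s0.png

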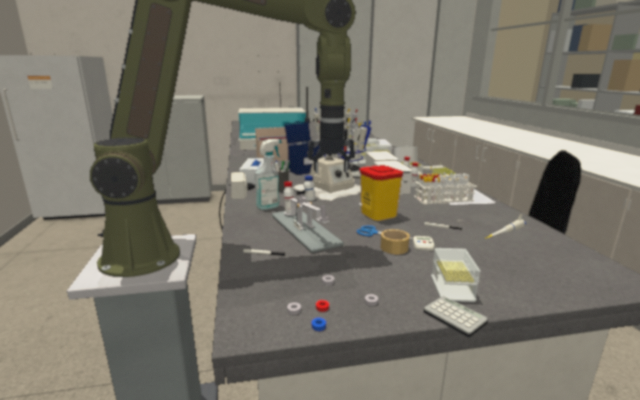

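The top view shows three steel rings at (437,188), (402,216) and (441,250). The red ring at (440,228) and the blue one at (462,235) are look-alikes. The balance, with the bottle at (235,232), is half hidden under the arm. In the side view the balance runs from about (290,205) to (320,240).

Run:
```python
from h import *
np.set_printoptions(precision=4,suppress=True)
z=np.load('last_top.npz');p,d=z['p'],z['d']
C=cloud('top',d)
for u,v in [(437,188),(402,216),(441,250),(440,228),(462,235),(235,232)]: print(u,v,at_z('top',u,v,.014),C[v,u])
for u,v in [(328,279),(294,308),(371,299)]: print(u,v,at_z('side',u,v,.014))
# refine: bright low-sat
w=p[180:260,390:475].astype(int); 
m=((w.min(-1)>110)&(w.max(-1)-w.min(-1)<40)).astype('uint8')
n,l,s,c=cv2.connectedComponentsWithStats(m)
for i in range(1,n):
  if s[i,4]>8:
    u,v=c[i]+[390,180];print('ring',s[i],u,v,at_z('top',u,v,.014))
a=cv2.resize(p[170:270,380:480],(600,600),interpolation=cv2.INTER_CUBIC)
cv2.imwrite('pics/c0.png',a[:,:,::-1])
```

```text
437 188 [ 0.6201 -0.3633  0.014 ] [ 0.6221 -0.3665  0.0026]
402 216 [ 0.5348 -0.2486  0.014 ] [ 0.5362 -0.2511  0.0012]
441 250 [ 0.4264 -0.3627  0.014 ] [ 0.4267 -0.3661  0.0018]
440 228 [ 0.4942 -0.3642  0.014 ] [ 0.4953 -0.3686 -0.0016]
462 235 [ 0.4707 -0.4307  0.014 ] [ 0.4715 -0.4359 -0.0017]
235 232 [0.4994 0.2716 0.014 ] [0.489  0.244  0.1493]
328 279 [ 0.5374 -0.256   0.014 ]
294 308 [ 0.4282 -0.3716  0.014 ]
371 299 [ 0.622  -0.3699  0.014 ]
ring [42  2 11 11 92] 437.05434782608694 187.20652173913044 [ 0.6227 -0.3637  0.014 ]
ring [ 7 30 12 11 89] 402.24719101123594 215.17977528089887 [ 0.5374 -0.2495  0.014 ]
ring [46 64 12 12 98] 441.16326530612247 249.81632653061223 [ 0.4269 -0.3633  0.014 ]
```

View pics/c0.png

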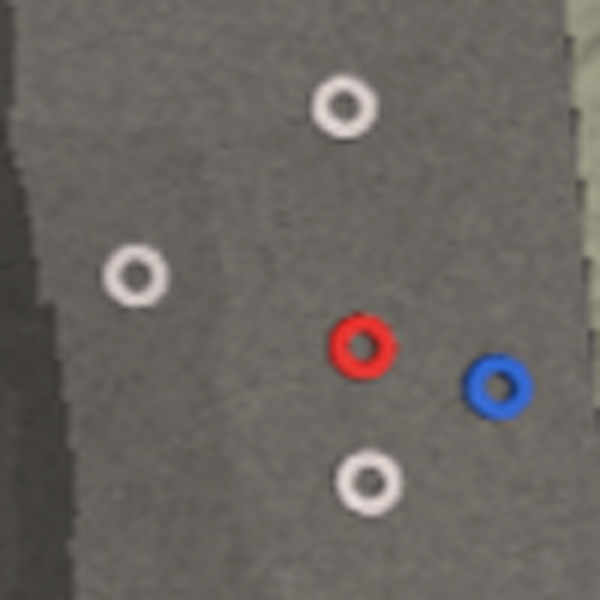

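The crop confirms three plain steel rings at about (437,187), (402,215) and (441,250). Red and blue are the decoys. I'll start with the near ring, (0.537, -0.25). Moving over it also uncovers the balance.

```bash
python3 -m jog '{"rot":[[0,0,0],[0,0,0],[0,0,0],[0,0,0],[0,0,0]],"linear":[[-36,-9,8],[-36,-9,8],[-36,-9,8],[-36,-9,8],[-36,-9,8]],"hand":[0,0,0,0,0]}' >/dev/null
python3 -m jog '{"rot":[[0,0,0],[0,0,0],[0,0,-7],[0,0,-7],[0,0,0]],"linear":[[-36,-9,8],[-36,-9,8],[0,0,0],[0,0,0],[0,0,0]],"hand":[0,0,0,0,0]}'
python3 - <<'E'
from h import *
np.set_printoptions(precision=4,suppress=True)
p,d=snap('top','t1.png');q,e=snap('side','s1.png')
a=cv2.resize(p[170:270,215:395],None,fx=4,fy=4,interpolation=cv2.INTER_CUBIC)
b=cv2.resize(q[170:260,260:360],None,fx=8,fy=6,interpolation=cv2.INTER_CUBIC)
b=cv2.resize(q[165:265,240:400],None,fx=5,fy=5,interpolation=cv2.INTER_CUBIC)
cv2.imwrite('pics/c1.png',a[:,:,::-1]);cv2.imwrite('pics/c2.png',b[:,:,::-1])
E
```

```text
t: 0.93
position: [0.5362, -0.2528, 0.1746]
eef_rot: [0.615, 0.788, -0.0, -0.001]
force: [0.7, 0.3, 0.2]
finger_gap: 1.003
finger_force: 0.0
```

View pics/c1.png

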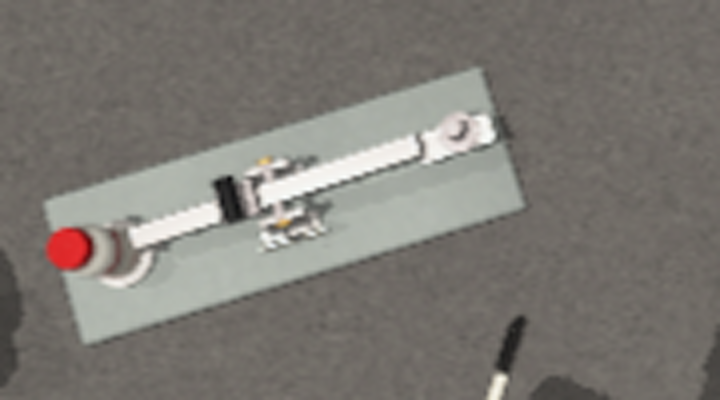

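View pics/c2.png

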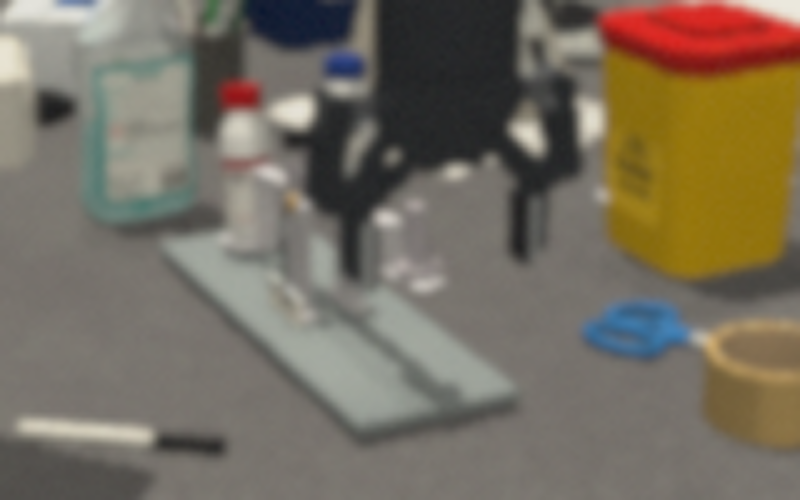

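The top crop shows the base corners at crop (45,203), (482,68), (526,207) and (85,345). The post top is near (457,128) and the black knob near (230,199), so the poise starts on the bottle side. The bottle is at (70,248). The side crop has the gripper in front of the pan.

```bash
cat >> h.py <<'E'
def crop(u,v,f=4,ou=215,ov=170): return (u+.5)/f-.5+ou,(v+.5)/f-.5+ov
E
python3 - <<'E'
from h import *
np.set_printoptions(precision=4,suppress=True)
c=np.array([at_z('top',*crop(*k),.016)[:2] for k in [(45,203),(482,68),(526,207),(85,345)]])
print(c, [np.linalg.norm(c[i]-c[i-1]) for i in range(4)])
o=c.mean(0); y=(c[0]+c[3]-c[1]-c[2]);y/=np.linalg.norm(y);x=np.array([y[1],-y[0]])
print('o',o,'yaw',np.degrees(np.arctan2(-y[0],y[1])))
th=-.14
def W(a,b,h,th): # balance x, along y, height above pivot, tilt
    yy=b*np.cos(th)+h*np.sin(th)*1; zz=.1+b*np.sin(th)-0*b
    # th negative: bottle(+y) down -> z = b*sin(th)
    yy=b*np.cos(th)-h*np.sin(th); zz=.1+b*np.sin(th)+h*np.cos(th)
    return np.r_[o+a*x+yy*y,zz]
for nm,X in [('posttop nominal',W(0,-.14,.02,th)),('pan',W(0,-.14,-.02,th)),('knob0',W(0,0,.04,th)),('knob+45',W(0,.045,.04,th)),('barend-',W(0,-.111,.004,th)),('barend+',W(0,.111,.004,th))]:
    u=proj('top',X);print(nm,X,u,(u-[215,170]+.5)*4-.5)
zt=W(0,-.14,.02,th)[2]
P=at_z('top',*crop(457,128),zt);print('post obs',P,'rel xy', (P[:2]-o)@x,(P[:2]-o)@y)
d=np.load('last_top.npz')['d'];C=cloud('top',d)
print(C[195:208,322:338,2].round(3))
E
```

```text
[[ 0.5362  0.2996]
 [ 0.6332 -0.0434]
 [ 0.5227 -0.074 ]
 [ 0.4258  0.2684]] [np.float64(0.11475864911669126), np.float64(0.3564998160335194), np.float64(0.11464206520560866), np.float64(0.3558851605383831)]
o [0.5295 0.1127] yaw 15.79410484826909
posttop nominal [ 0.5664 -0.018   0.1393] [328.2981 202.3359] [454.6925 130.8438]
pan [ 0.5679 -0.0234  0.0997] [329.911  203.6804] [461.1439 136.2216]
knob0 [0.5279 0.118  0.1396] [280.4117 217.1869] [263.1467 190.2475]
knob+45 [0.5158 0.1609 0.1333] [265.5279 222.1093] [203.6115 209.9374]
barend- [0.5592 0.0074 0.1195] [319.4046 206.0389] [419.1185 145.6557]
barend+ [0.4994 0.219  0.0885] [247.7832 229.6944] [132.633  240.2775]
post obs [ 0.5684 -0.0197  0.1393] rel xy 0.0014500870593336294 -0.1380093881219262
[[0.016 0.011 0.016 0.013 0.015 0.015 0.018 0.015 0.019 0.018 0.015 0.016
  0.018 0.019 0.019 0.015]
 [0.01  0.014 0.015 0.015 0.01  0.012 0.019 0.019 0.012 0.016 0.011 0.014
  0.016 0.015 0.018 0.016]
 [0.011 0.011 0.016 0.015 0.01  0.018 0.014 0.015 0.018 0.016 0.012 0.015
  0.015 0.016 0.015 0.012]
 [0.012 0.011 0.016 0.02  0.01 
[... 277 characters left out ...]
15 0.009 0.02  0.097 0.138 0.138 0.14  0.143 0.138 0.106 0.101 0.103
  0.1   0.094 0.095 0.09 ]
 [0.012 0.013 0.088 0.099 0.142 0.142 0.138 0.141 0.133 0.12  0.103 0.1
  0.101 0.095 0.096 0.089]
 [0.082 0.089 0.086 0.095 0.098 0.139 0.139 0.14  0.139 0.12  0.099 0.104
  0.104 0.087 0.093 0.094]
 [0.09  0.089 0.087 0.097 0.096 0.094 0.132 0.132 0.121 0.105 0.099 0.105
  0.097 0.091 0.095 0.091]
 [0.093 0.085 0.086 0.092 0.098 0.1   0.097 0.105 0.103 0.098 0.097 0.105
  0.099 0.093 0.095 0.098]
 [0.086 0.085 0.087 0.09  0.1   0.097 0.1   0.096 0.098 0.101 0.099 0.099
  0.094 0.095 0.017 0.012]
 [0.084 0.086 0.09  0.088 0.087 0.093 0.098 0.101 0.098 0.1   0.101 0.016
  0.013 0.014 0.016 0.013]]
```

```bash
python3 -m jog '{"rot":[[0,0,-1.8],[0,0,0],[0,0,0],[0,0,0],[0,0,0]],"linear":[[0,1,36],[0,0,36],[0,0,36],[0,0,36],[0,0,22]],"hand":[90,90,90,90,90]}'
python3 -m jog '{"rot":[[0,0,0],[0,0,0],[0,0,0],[0,0,0],[0,0,0]],"linear":[[0,0,5],[0,0,0],[0,0,0],[0,0,0],[0,0,0]],"hand":[90,90,255,255,255]}'
```

```text
t: 1.45
position: [0.5362, -0.2501, 0.0058]
eef_rot: [0.604, 0.797, -0.0, -0.002]
force: [0.1, 1.3, -0.3]
finger_gap: 0.65
finger_force: 0.0
t: 1.87
position: [0.5399, -0.2524, 0.0069]
eef_rot: [0.603, 0.797, 0.001, 0.002]
force: [-0.3, 0.7, 4.1]
finger_gap: 0.354
finger_force: 59.0
```

```bash
python3 -m jog '{"rot":[[0,0,0],[0,0,0],[0,0,0],[0,0,0],[0,0,0]],"linear":[[0,0,-14],[0,0,-38],[0,0,-38],[0,0,-38],[0,0,-38]],"hand":[255,255,255,255,255]}'
python3 -m jog '{"rot":[[0,0,0],[0,0,0],[0,0,0],[0,0,0],[0,0,0]],"linear":[[30,12,-5],[37,15,0],[37,15,0],[37,15,0],[37,15,0]],"hand":[255,255,255,255,255]}'
python3 -m jog '{"rot":[[0,0,0],[0,-4,0],[0,-4,0],[0,0,0],[0,0,0]],"linear":[[30,12,0],[13,5,0],[0,0,0],[0,0,0],[0,0,0]],"hand":[255,255,255,255,255]}'
python3 - <<'E'
from h import *
p,d=snap('top','t2.png');q,e=snap('side','s2.png')
a=cv2.resize(p[170:230,290:370],None,fx=6,fy=6,interpolation=cv2.INTER_CUBIC)
b=cv2.resize(q[170:230,290:370],None,fx=8,fy=8,interpolation=cv2.INTER_CUBIC)
b=np.vstack([b,np.pad(a,((0,0),(0,160),(0,0)))])[:600] if 0 else b
cv2.imwrite('pics/c3.png',b[:,:,::-1])
np.set_printoptions(precision=3,suppress=True)
print(env.observe()['position'],env.observe()['force'])
C=cloud('side',e)
m=(C[...,2]>.05)&(abs(C[...,0]-.567)<.05)&(abs(C[...,1]+.02)<.05)
v,u=np.where(m);print(u.min(),u.max(),v.min(),v.max())
E
```

```text
t: 2.28
position: [0.5382, -0.2519, 0.1738]
eef_rot: [0.603, 0.797, 0.0, 0.001]
force: [1.3, -1.1, -0.8]
finger_gap: 0.354
finger_force: 59.7
t: 2.7
position: [0.5594, -0.0594, 0.1773]
eef_rot: [0.604, 0.797, 0.001, 0.001]
force: [0.7, -0.3, -1.2]
finger_gap: 0.353
finger_force: 59.7
t: 3.12
position: [0.5636, -0.0137, 0.1766]
eef_rot: [0.601, 0.796, -0.041, 0.056]
force: [-0.5, 0.0, -0.7]
finger_gap: 0.353
finger_force: 59.7
[ 0.564 -0.015  0.176] [-0.385 -0.194 -0.765]
303 336 13 223
```

View pics/c3.png

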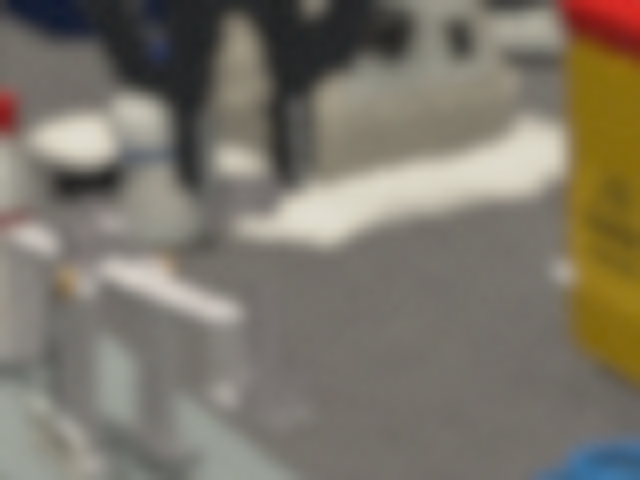

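The side crop shows the dark fingers with a pale patch, the ring, between them near crop (240,200), and the faint post below right near (270,350). It is too blurry, so I'll use the depth instead.

Run:
```python
from h import *
np.set_printoptions(precision=0,suppress=True,linewidth=250)
z=np.load('last_side.npz');e=z['d'];C=cloud('side',e);p=z['p']
print(proj('side',[.564,-.015,.176]),proj('side',[.567,-.018,.139]),proj('side',[.568,-.022,.1]))
print('z mm');print(C[186:224,308:334,2]*1000*(C[186:224,308:334,1]<.1))
print('y mm');print((C[186:224:2,308:334,1]*1000))
```

```text
[320. 195.] [321. 206.] [322. 218.]
z mm
[[  0.   0.   0. 207. 207. 208. 206. 210. 209.   0.   0.   0.   0.   0.   0. 200. 201. 204. 203. 202. 201.   0.   0.   0.   0.   0.]
 [  0.   0.   0. 203. 206. 206. 205. 206. 206.   0.   0.   0.   0.   0.   0. 197. 199. 201. 199. 200. 198.   0.   0.   0.   0.   0.]
 [  0.   0.   0. 200. 202. 203. 201. 204. 202.   0.   0.   0.   0.   0.   0. 194. 194. 197. 199. 197. 196.   0.   0.   0.   0.   0.]
 [  0.   0.   0. 196. 564. 198. 198. 199. 199.   0.   0.   0.   0.   0.   0. 189. 564. 194. 195. 193. 191.   0.   0.   0.   0.   0.]
 [  0.   0.   0. 193. 195. 196. 195. 198. 196.   0.   0.   0.   0.   0.   0. 187. 189. 192. 191. 191. 189.   0.   0.   0.   0.   0.]
 [  0.   0.   0. 190. 192. 192. 192. 194. 192.   0.   0.   0.   0.   0.   0. 183. 185. 188. 187. 186. 185.   0.   0.   0.   0.   0.]
 [  0.   0.   0. 186. 188. 189. 189. 190. 190. 180. 180. 180. 181. 181. 180. 181. 182. 183. 185. 184.   0.   0.   0.   0.   0.   0.]
 [  0.   0.   0. 183. 185. 187. 187. 186. 186. 186. 178. 178. 179. 183. 183. 183. 181. 182. 181. 181.   0.   0.   0.   0.   0.  
[... 6816 characters left out ...]
50.   256.   251.     2.     8.     7.    10.     9.   -27.   -26.   -26.   -23.   247.   241.   246.   238.   240.   239.   236.   237.   235.]
 [  122.   111.   105.   106.   232.   233.   231.   227.     9.     7.     8.   -17.   -18.   -21.   -28.   -21.   -26.   -25.   -25.   -28.   215.   219.   228.   221.   218.   213.]
 [  118.   110.   108.   101.   173.   171.   205.   210.    -3.    -6.   -10.   -25.   -27.   -34.   -38.   -35.   -33.   -31.   -33.   206.   208.   196.   206.   198.   197.   198.]
 [  123.   114.   108.   106.   154.   153.   162.   152.   186.   188.   183.   189.   -31.   -37.   -40.   -41.   -42.   -47.   -41.   -43.   -39.   180.   175.   179.   180.   174.]]
```

```bash
python3 -m jog '{"rot":[[0,0,0],[0,0,0],[0,0,0],[0,0,0],[0,0,0]],"linear":[[-4,6,8],[0,0,8],[0,0,4],[0,0,0],[0,0,0]],"hand":[255,255,255,255,255]}'
python3 - <<'E'
from h import *
np.set_printoptions(precision=0,suppress=True,linewidth=250)
p,d=snap('top','t3.png');q,e=snap('side','s3.png');C=cloud('side',e)
m=(C[...,1]<.1)
print('z mm');print(C[190:214,310:334,2]*1000*m[190:214,310:334])
print('y mm');print((C[190:214,310:334,1]*1000*m[190:214,310:334]))
C=cloud('top',d);print((C[192:214,318:340,2]*1000))
E
```

```text
t: 3.63
position: [0.5704, -0.0204, 0.1551]
eef_rot: [0.602, 0.795, -0.043, 0.055]
force: [-0.6, 0.0, -0.5]
finger_gap: 0.352
finger_force: 59.7
z mm
[[  0.   0. 194. 197. 197. 198. 196. 197. 198.   0.   0.   0.   0.   0.   0. 187. 188. 190. 191. 191. 189.   0.   0.   0.]
 [  0.   0.   0. 191. 193. 193. 193. 192. 193. 193.   0.   0.   0.   0.   0. 184. 186. 188. 188. 187. 187.   0.   0.   0.]
 [  0.   0.   0. 190. 189. 190. 190. 190. 188. 190.   0.   0.   0.   0.   0. 179. 181. 185. 185. 185. 182.   0.   0.   0.]
 [  0. 564.   0. 185. 184. 187. 186. 187. 188. 186.   0.   0.   0.   0.   0. 179. 181. 182. 181. 183. 181.   0.   0.   0.]
 [  0.   0.   0. 181. 183. 182. 184. 184. 184. 183.   0.   0.   0.   0.   0. 174. 176. 178. 179. 179. 176.   0.   0.   0.]
 [  0.   0.   0. 177. 180. 180. 181. 180. 181. 181.   0.   0.   0.   0.   0. 170. 173. 175. 175. 175. 175. 173.   0.   0.]
 [  0.   0.   0. 174. 176. 177. 178. 176. 177. 178.   0.   0.   0.   0.   0. 166. 169. 170. 173. 173. 171. 171.   0.   0.]
 [  0.   0.   0.   0. 173. 175. 175. 175. 174. 172.   0.   0.   0.   0.   0. 164. 166. 16
[... 7899 characters left out ...]
 674. 671. 669. 669.]
 [692. 691. 693. 691. 691. 691. 691. 690. 689. 687. 687. 686. 686. 683. 683. 682. 680. 679. 676. 674. 670. 667.]
 [694. 693. 690. 692. 691. 691. 690. 689. 688. 689. 687. 688. 688. 685. 684. 684. 682. 680. 677. 677. 673. 668.]
 [695. 693. 692. 691. 694. 693. 692. 691. 692. 691. 689. 689. 689. 686. 684. 684. 682. 682. 678. 677. 676. 670.]
 [695. 694. 693. 693. 693. 692. 694. 691. 692. 692. 690. 689. 687. 687. 687. 686. 682. 682. 679. 678. 675. 672.]
 [695. 696. 696. 694. 694. 694. 693. 695. 692. 691. 692. 690. 689. 690. 687. 689. 684. 685. 684. 679. 677. 677.]
 [696. 693. 696. 695. 694. 694. 694. 693. 692. 692. 691. 690. 690. 688. 688. 689. 686. 685. 684. 683. 679. 675.]]
```

```bash
python3 -m jog '{"rot":[[0,0,0],[0,0,0],[0,0,0],[0,0,0],[0,0,0]],"linear":[[2,2,4],[0,0,2],[0,0,0],[0,0,0],[0,0,0]],"hand":[255,255,255,255,255]}' | egrep 'pos|force:'
python3 -m jog '{"rot":[[0,0,0],[0,0,0],[0,0,0],[0,0,0],[0,0,0]],"linear":[[0,0,1.5],[0,0,1.5],[0,0,0],[0,0,0],[0,0,0]],"hand":[255,255,255,255,255]}'| egrep 'pos|force:'
python3 -m jog '{"rot":[[0,0,0],[0,0,0],[0,0,0],[0,0,0],[0,0,0]],"linear":[[0,0,1.5],[0,0,1.5],[0,0,0],[0,0,0],[0,0,0]],"hand":[255,255,255,255,255]}'| egrep 'pos|force:'
python3 - <<'E'
from h import *
np.set_printoptions(precision=0,suppress=True,linewidth=250)
q,e=snap('side','s4.png');C=cloud('side',e)
m=(C[...,1]<.1)
print('z mm');print(C[198:226,310:334,2]*1000*m[198:226,310:334])
E
```

```text
position: [0.5726, -0.018, 0.1499]
force: [0.6, -0.0, -0.7]
finger_force: 59.7
position: [0.5727, -0.0185, 0.1469]
force: [-0.3, -0.4, -0.7]
finger_force: 59.7
position: [0.5728, -0.0189, 0.1438]
force: [0.3, 0.5, -0.6]
finger_force: 59.7
z mm
[[  0.   0.   0.   0. 169. 169. 170. 169. 171. 169.   0.   0.   0.   0.   0.   0. 160. 163. 165. 166. 164. 162.   0.   0.]
 [  0.   0.   0.   0. 164. 165. 166. 167. 166. 167.  -0.  -0. 564.   0.  -0.   0. 157. 159. 161. 162. 160. 159.   0.   0.]
 [  0.  -0.   0.  -0. 161. 164. 164. 163. 166. 164.  -0.  -0.  -0.  -0.  -0.  -0. 153. 156. 157. 159. 157. 155.  -0.  -0.]
 [ -0.  -0.   0.  -0. 157. 159. 161. 161. 160. 160.  -0.  -0.  -0.  -0.  -0.  -0. 149. 153. 154. 153. 154. 152.  -0.  -0.]
 [ -0.  -0.  -0.  -0. 154. 157. 157. 158. 158. 157. 148. 147. 148. 148. 147. 149. 149. 149. 151. 152. 153.  -0.  -0.  -0.]
 [  0.  -0.  -0.  -0. 149. 154. 154. 154. 155. 155. 153. 144. 144. 143. 149. 150. 149. 150. 148. 150. 148.  -0.  -0.  -0.]
 [  0.  -0.  -0.  -0.  -0.  -0. 152. 151. 151. 151. 150. 149. 150. 149. 149. 150. 147. 147. 145. 145. 145.   0.  -0.  
[... 1888 characters left out ...]
88.  88.  93.  96.  96.  97.  97.  97.  96.  92.  -0.  -0.  -0.  -0.  -0.  -0.  -0.]
 [  0.   0.   0.   0.   0.  -0.  -0.  -0.  87.  88.  92.  93.  94.  92.  91.  93.  93.  92.  -0.  -0.  -0.  -0.  -0.  -0.]
 [  0.   0.   0.   0.   0.   0.  -0.  -0.  -0.  -0.  88.  92.  91.  94.  92.  93.  93.  93.  92.  -0.   0.  -0.  -0.  -0.]
 [  0.   0.   0.   0.   0. 564.   0.   0.  -0.  -0.  -0.  -0.  89.  91.  91.  90.  -0.  -0.  -0.  -0.  -0.  -0.  -0.  -0.]
 [  0.   0.   0.   0.   0.   0.   0.   0.   0.  -0.  -0.  -0.  -0.  -0.   0.  -0.  -0.  -0.  -0.  -0.  -0.  -0.  -0.  -0.]
 [  0.   0.   0.   0.   0.   0.   0.   0.   0.   0.  -0.  -0.  -0.  -0.  -0.  -0.   0.  -0.  -0.  -0.  -0.  -0.  -0.  -0.]]
```

```bash
for i in 1; do :; done
python3 -m jog '{"rot":[[0,0,0],[0,0,0],[0,0,0],[0,0,0],[0,0,0]],"linear":[[0,0,1.5],[0,0,1.5],[0,0,0],[0,0,0],[0,0,0]],"hand":[255,255,255,255,255]}' | egrep 'pos|force:'
python3 -m jog '{"rot":[[0,0,0],[0,0,0],[0,0,0],[0,0,0],[0,0,0]],"linear":[[0,0,1.5],[0,0,1.5],[0,0,0],[0,0,0],[0,0,0]],"hand":[255,255,255,255,255]}'| egrep 'pos|force:'
python3 - <<'E'
from h import *
np.set_printoptions(precision=0,suppress=True,linewidth=250)
q,e=snap('side');C=cloud('side',e)
m=(C[...,1]<.1)
print(C[204:226,316:330,2]*1000*m[204:226,316:330])
E
```

```text
position: [0.5729, -0.0193, 0.1408]
force: [0.2, 0.8, -0.9]
finger_force: 59.7
position: [0.573, -0.0197, 0.1378]
force: [-0.8, -0.3, -0.9]
finger_force: 59.7
[[150. 149. 151. 151. 151. 141. 141. 141. 141. 142. 144. 142. 144. 146.]
 [148. 148. 148. 148. 148. 138. 139. 145. 144. 143. 143. 143. 142. 143.]
 [144. 144. 145. 144. 144. 143. 144. 141. 142. 142. 142. 141. 138. 140.]
 [137. 138. 141. 142. 141. 140. 139. 140. 139. 140. 137. 137.   0.  -0.]
 [114. 116. 134. 137. 136. 136. 135. 137. 136. 136. 134. 133.  -0.  -0.]
 [117. 117. 130. 133. 132. 133. 134. 134. 133. 132. 130.  -0.  -0.  -0.]
 [117. 116. 116. 114.  -0. 126. 127. 125. 124.  -0.  -0.  -0.  -0.  -0.]
 [114. 112. 111. 112.  -0. 123. 123. 123. 121.  -0.  -0.  -0.  -0.  -0.]
 [110. 108. 108. 108.  -0. 118. 122. 119. 120.  -0.  -0.  -0.  -0.  -0.]
 [104. 105. 105. 103. 102. 116. 117. 115. 115.  -0.  -0.  -0.  -0.  -0.]
 [103. 102. 101. 100. 102. 113. 114. 114. 112.  -0.   0.  -0.  -0.  -0.]
 [ 97.  98.  98.  96.  97. 109. 111. 110. 108.  -0.  -0.  -0.  -0.  -0.]
 [ 95.  96.  95.  95.  94. 106. 106. 107. 105.  -0.  -0.  -0.  -0.  -0.]
 [ 91.  94.  90.  90.  90. 102. 105. 104. 102.  98.  96.  -0.  -0.  -0.]
 [ 89.  90.  88.  97.  98. 100.  99. 100.  98.  98.  99. 100.   0.  -0.]
 [ 88.  85.  86.  97. 100.  99. 100. 100.  99. 100.  97.  96.  -0.  -0.]
 [ 85.  86.  88.  94.  95.  96. 564.  95.  95.  96.  93.  -0.  -0.  -0.]
 [ -0.  -0.  86.  88.  90.  93.  92.  92.  91.  90.  91.  93.  -0.  -0.]
 [ -0.  -0.  -0.   0.  88.  91.  92.  92.  93.  94.  93.  91.  92.  -0.]
 [  0.   0.  -0.  -0.  -0.  -0.  89.  90.  92.  90.  -0.  -0.  -0.  -0.]
 [  0.   0.   0.  -0.  -0.  -0.  -0.  -0.  -0.  -0.  -0.  -0.  -0.  -0.]
 [  0.   0.   0.   0.  -0.  -0.  -0.  -0.  -0.  -0.  -0.  -0.  -0.  -0.]]
```

```bash
python3 -m jog '{"rot":[[0,0,0],[0,0,0],[0,0,0],[0,0,0],[0,0,0]],"linear":[[0,0,2],[0,0,2],[0,0,2],[0,0,2],[0,0,0]],"hand":[255,255,255,255,255]}' | egrep 'pos|force:'
python3 -m jog '{"rot":[[0,0,0],[0,0,0],[0,0,0],[0,0,0],[0,0,0]],"linear":[[0,0,2],[0,0,2],[0,0,2],[0,0,2],[0,0,0]],"hand":[255,255,255,255,255]}'| egrep 'pos|force:'
python3 - <<'E'
from h import *
np.set_printoptions(precision=0,suppress=True,linewidth=250)
q,e=snap('side');C=cloud('side',e)
m=(C[...,1]<.1)
print(C[204:226,316:330,2]*1000*m[204:226,316:330])
E
```

```text
position: [0.5731, -0.0209, 0.1294]
force: [0.6, 0.9, -0.9]
finger_force: 59.7
position: [0.5735, -0.022, 0.1216]
force: [-0.4, 1.0, -1.3]
finger_force: 59.7
[[152. 151. 150. 151. 151.  -0.  -0.  -0.  -0.  -0. 142. 143. 145. 147.]
 [148. 147. 148. 148. 148.  -0.  -0.  -0.  -0.  -0. 135. 140. 142. 143.]
 [144. 143. 564. 145. 145. 138. 138. 138. 137.  -0. 133. 135. 137. 139.]
 [143. 140. 142. 142. 141. 136. 136. 135. 136.   0. 130. 133. 135. 135.]
 [138. 138. 139. 138. 137. 132. 134. 133. 131.  -0. 126. 130. 132. 133.]
 [135. 136. 134. 136. 135. 130. 130. 129. 128. 125. 127. 126. 128. 130.]
 [131. 130. 131. 132. 132. 125. 126. 126. 128. 129. 129. 127. 123. 126.]
 [127. 129. 129. 129. 564. 126. 126. 127. 127. 126. 126. 124. 121. 121.]
 [122. 122. 124. 126. 127. 122. 124. 124. 123. 122. 121. 120.  -0.  -0.]
 [105. 104. 122. 119. 120. 120. 119. 120. 119. 121. 119. 119.  -0.  -0.]
 [103. 102. 113. 116. 115. 118. 118. 119. 118. 117. 115.  -0.  -0.  -0.]
 [ 98.  98.  98.  97.  98. 108. 109. 109. 109.  -0.  -0.  -0.  -0.  -0.]
 [ 95.  96.  94.  93.  94. 106. 106. 106. 106.  -0.  -0.  -0.  -0.  -0.]
 [ 90.  92.  93.  90.  89. 103. 103. 105. 103.  98.  98. 564.  -0.  -0.]
 [ 89.  87.  89.  96.  98.  99.  99. 100.  99.  99.  99. 100.  -0.  -0.]
 [ 84.  86.  87.  98.  99. 100. 100. 100. 101. 100.  99.  96.  -0.  -0.]
 [ 84.  87.  88.  94.  96.  95.  97.  95.  96.  96.  93.   0.  -0.  -0.]
 [ -0.  -0.  86.  88.  93.  93.  93.  92.  92.  90.  91.  92.  -0.  -0.]
 [ -0.  -0.  -0.  -0.  87.  89.  94.  92.  93.  95.  93.  94.  93.  -0.]
 [  0.   0.  -0.  -0.  -0.  -0.  91.  92.  92.  91.  -0.  -0.  -0.  -0.]
 [  0.   0.   0.  -0.  -0.  -0.  -0.  -0.  -0.  -0.  -0.  -0.  -0.   0.]
 [  0.   0.   0.   0.  -0.  -0.  -0.  -0.  -0.  -0.   0.  -0.  -0.  -0.]]
```

```bash
python3 -m jog '{"rot":[[0,0,0],[0,0,0],[0,0,0],[0,0,0],[0,0,0]],"linear":[[0,0,2],[0,0,2],[0,0,2],[0,0,2],[0,0,0]],"hand":[255,255,255,255,255]}' | egrep 'pos|force:'
python3 -m jog '{"rot":[[0,0,0],[0,0,0],[0,0,0],[0,0,0],[0,0,0]],"linear":[[0,0,0],[0,0,0],[0,0,0],[0,0,0],[0,0,0]],"hand":[120,100,90,90,90]}'| egrep 'pos|force:|gap'
python3 -m jog '{"rot":[[0,0,0],[0,0,0],[0,0,0],[0,0,0],[0,0,0]],"linear":[[0,0,-5],[0,0,-20],[0,0,-30],[0,0,-30],[0,0,-10]],"hand":[90,90,90,90,90]}'| egrep 'pos|force:|gap'
python3 - <<'E'
from h import *
np.set_printoptions(precision=0,suppress=True,linewidth=250)
q,e=snap('side');C=cloud('side',e)
m=(C[...,1]<.1)
print(C[204:226,310:330,2]*1000*m[204:226,310:330])
q,e=snap('top','t5.png');C=cloud('top',e)
print(C[194:212,318:342,2]*1000)
E
```

```text
position: [0.5738, -0.023, 0.1137]
force: [0.2, 0.2, -0.5]
finger_force: 59.7
position: [0.5742, -0.023, 0.1144]
force: [-0.5, -0.1, 0.3]
finger_gap: 0.646
finger_force: 0.0
position: [0.5724, -0.0097, 0.2131]
force: [0.5, -0.3, -1.0]
finger_gap: 0.647
finger_force: 0.0
[[  0.  -0.  -0.  -0.  -0.  -0.  -0.  -0.  -0.  -0.  -0.  -0.  -0.  -0.  -0.  -0.  -0.  -0.  -0.  -0.]
 [  0.   0.  -0.  -0.  -0.  -0.  -0.  -0.  -0.  -0.  -0.   0.  -0.   0.  -0.  -0.  -0.  -0.  -0.  -0.]
 [109. 110. 110.  -0.  -0.  -0.  -0.  -0.  -0.  -0.  -0. 138. 138. 138. 138.  -0. 564.   0.  -0.  -0.]
 [111. 113. 113. 112. 112. 113.  -0.  -0.  -0.  -0. 564. 135. 136. 134. 134.   0.  -0.  -0.  -0.   0.]
 [110. 113. 114. 114. 114. 115. 115. 116.  -0.  -0.  -0. 134. 134. 133. 130.  -0.  -0.  -0.  -0.  -0.]
 [104. 108. 111. 113. 118. 117. 116. 117. 118. 118.  -0. 129. 130. 129. 129.  -0.  -0.  -0.  -0.   0.]
 [  0.   0. 106. 110. 111. 115. 115. 116. 115. 115.  -0. 124. 126. 125. 126.  -0.  -0.   0.  -0.  -0.]
 [  0.   0.  -0.  -0.  -0. 112. 112. 112. 111. 111.  -0. 123. 122. 124. 122.  -0.  -0.  -0.  -0.  -0.]
 [  0
[... 2952 characters left out ...]
30. 729. 730. 727. 725. 723. 721. 719. 721. 718. 721. 718. 717.  14.  15.  20.  19.]
 [737. 734. 736. 733. 732. 732. 732. 730. 729. 731. 725. 726. 724. 723. 719. 716. 716. 718. 717. 716.  13.  13.  17.  14.]
 [735. 736. 733. 734. 734. 735. 735. 733. 731. 731. 728. 728. 726. 723. 722. 718. 717. 716. 716. 715.  14.  15.  17.  16.]
 [738. 735. 737. 735. 735. 734. 734. 733. 733. 731. 728. 729. 726. 725. 725. 721. 719. 713. 714. 713.  11.  12.  18.  17.]
 [739. 738. 735. 735. 737. 733. 734. 734. 732. 731. 732. 729. 726. 727. 723. 721. 721. 714. 713. 712.  17.  18.  13.  16.]
 [740. 739. 737. 739. 737. 736. 734. 733. 731. 733. 731. 730. 729. 727. 725. 723. 720. 716. 711. 710.  16.  16.  14.  12.]]
```

Ring A is threaded and resting on the pan: in depth its top is at about z 0.113 and the post top at 0.138. The beam is still bottle side down. The poise is next.

Run:
```python
from h import *
np.set_printoptions(precision=4,suppress=True)
q,e=snap('side');C=cloud('side',e)
z=np.load('last_top.npz');Ct=cloud('top',z['d'])
P=at_z('top',*crop(230,199),.144);print('knob',P)
s=env.observe();print(s['t'],s['joints'],s['position'])
print(proj('side',[P[0],P[1],.136]))
u0,v0=proj('side',[P[0],P[1],.136]).round().astype(int)
np.set_printoptions(precision=0,suppress=True,linewidth=250)
print((C[v0-9:v0+10,u0-12:u0+13,2]*1000));print((C[v0-9:v0+10,u0-12:u0+13,1]*1000));print(u0,v0)
im=cv2.imread('pics/t5.png');print(im[214:225,262:280].sum(-1))
```

```text
knob [0.5219 0.1409 0.144 ]
8.2 [ 0.0613  0.2399 -0.2034  1.0953 -0.1364  1.354 ] [ 0.5711 -0.01    0.2091]
[299.9314 192.3457]
[[143. 142. 140. 139.  -0.  -3.  -4.  -3.  -4.  -3.  -3.  -2.  -3.  -2.  -4.  -5.  74.  74.  78.  76.  78.  81.  78.  77. 216.]
 [140. 138. 136. 135.  -2.  -2.  -2.  -4.  -2.  -3.  -3.  -2.   1.  -1.  -4.  -2.  72.  74.  75.  73.  76.  75.  75.  74.  73.]
 [134. 133. 133. 132.  -5.  -4.  -1.  -3.  -4.   5.   4.   4.   6.   8.   4.  64.  68.  68.  71.  71.  70.  69.  70.  69.  69.]
 [130. 131. 131. 129.  -3.  -2.  -5.   4.  13.   8.  13.  10.  10.  10.  10.  60.  63.  65.  66.  68.  64.  66.  65.  66.  65.]
 [127. 128. 127.  -1.  -1.   4.   3.   4.   7.   7.   5.   7.   7.   9.   9.  55.  61.  60.  61.  61.  62.  62.  62.  59.  60.]
 [120. 120. 119.   0.   2.   4.   3.   1.   3.   2.   4.   4.   5.   6.   7.   9.  56.  53.  58.  55.  58.  56.  56.  56.  56.]
 [118. 120. 118. 117.  -2.  -2.  -1.  -1.  -2.   2.   2.   2.   6.   6.   3.  12.  50.  53.  50.  54.  52.  53.  54.  51.  52.]
 [116. 115. 116. 113. 112.  -4.  -2.  -2.  -0.  -1.  -0.   0.   3.   6. 142.
[... 4977 characters left out ...]
224 207 219 228 239 248]
 [516 513 509 506 504 435 260  92 117 111 145 198 208 205 220 230 240 247]
 [517 514 513 510 510 508 383 112 118 127 121 163 195 208 222 231 240 249]
 [516 514 513 517 517 515 414 201 114 132 117 155 198 210 225 233 242 251]
 [513 513 513 515 507 501 472 317 102 133 118 146 194 214 226 235 244 250]
 [513 501 501 545 545 537 576 434  89 130 132 155 200 215 228 238 245 252]
 [547 542 539 658 711 713 671 466 148 131 143 163 202 220 229 239 248 253]
 [657 708 707 704 705 708 709 609 291 119 150 174 202 220 231 242 247 253]
 [702 704 707 707 708 708 713 652 382 105 153 185 208 221 232 242 249 253]
 [705 706 708 710 713 716 717 648 370 155 148 192 210 221 232 240 248 255]]
```

```bash
python3 -m jog '{"rot":[[0,0,0],[0,0,0],[0,0,0],[0,0,0],[0,0,0]],"linear":[[34,-1,0],[34,-1,0],[34,-1,0],[34,-1,0],[33,0,0]],"hand":[90,90,90,90,90]}' | egrep 'pos|force:'
python3 -m jog '{"rot":[[0,0,-7.1],[0,0,-7.1],[0,0,-7.1],[0,0,-7.1],[0,0,-7.1]],"linear":[[0,0,0],[0,0,0],[0,0,0],[0,0,0],[0,0,0]],"hand":[90,90,90,90,90]}' | egrep 'pos|force:'
python3 -m jog '{"rot":[[0,0,-7.1],[0,0,-7.1],[0,0,-7.1],[0,0,-7.1],[0,0,-7.1]],"linear":[[0,0,0],[0,0,0],[0,0,0],[0,0,0],[0,0,0]],"hand":[90,90,90,90,90]}' | egrep 'pos|force:'
python3 -m jog '{"rot":[[0,0,-7.1],[0,0,-7.1],[0,0,-4.8],[0,0,0],[0,0,0]],"linear":[[0,0,0],[0,0,0],[0,0,0],[0,0,0],[0,0,0]],"hand":[90,90,90,90,90]}'
python3 - <<'E'
from h import *
from scipy.spatial.transform import Rotation as Ro
np.set_printoptions(precision=3,suppress=True)
s=env.observe();R=Ro.from_quat(s['eef_rot']).as_matrix();print(R)
k=np.array([.524,.143,.136]);print('knob in tool mm',R.T@(k-s['position'])*1000, s['joints'])
E
```

```text
position: [0.519, 0.1504, 0.1824]
force: [1.0, -0.5, 0.6]
finger_force: 0.0
position: [0.5197, 0.1493, 0.1825]
force: [-0.3, 0.1, 0.4]
finger_force: 0.0
position: [0.5197, 0.1491, 0.1825]
force: [0.6, -0.5, 1.1]
finger_force: 0.0
t: 9.87
position: [0.5201, 0.1493, 0.1831]
eef_rot: [-0.136, 0.988, -0.069, 0.008]
force: [-0.3, 0.5, -1.3]
finger_gap: 0.643
finger_force: 0.0
[[-0.963 -0.267  0.035]
 [-0.27   0.953 -0.135]
 [ 0.002 -0.139 -0.99 ]]
knob in tool mm [-2.201 -0.446 47.653] [ 0.364  0.239 -0.265  1.082 -0.139  0.092]
```

```bash
python3 -m jog '{"rot":[[0,0,0],[0,0,0],[0,0,0],[0,0,0],[0,0,0]],"linear":[[-2,0,18],[0,0,18],[0,0,12],[0,0,7],[0,0,0]],"hand":[90,90,90,90,90]}'
python3 -m jog '{"rot":[[0,0,0],[0,0,0],[0,0,0],[0,0,0],[0,0,0]],"linear":[[0,0,0],[0,0,0],[0,0,0],[0,0,0],[0,0,0]],"hand":[130,160,200,255,255]}'
```

```text
t: 10.28
position: [0.5235, 0.1422, 0.1281]
eef_rot: [-0.136, 0.988, -0.069, 0.008]
force: [-1.2, -0.7, -0.9]
finger_gap: 0.647
finger_force: 0.0
t: 10.7
position: [0.5256, 0.1433, 0.1314]
eef_rot: [-0.137, 0.988, -0.069, 0.01]
force: [-1.3, -0.2, 5.0]
finger_gap: 0.157
finger_force: 58.7
```

```bash
python3 -m jog '{"rot":[[0,0,0],[0,0,0],[0,0,0],[0,0,0],[0,0,0]],"linear":[[0,-4,0],[0,-6,0],[0,-6,0],[0,-6,0],[0,-4,0]],"hand":[255,255,255,255,255]}'
python3 -m jog '{"rot":[[0,0,0],[0,0,0],[0,0,0],[0,0,0],[0,0,0]],"linear":[[0,-4,0],[0,-6,0],[0,-6,0],[0,-3,0],[0,0,0]],"hand":[255,255,255,255,255]}'
python3 - <<'E'
from h import *
np.set_printoptions(precision=0,suppress=True,linewidth=250)
q,e=snap('side');C=cloud('side',e)
m=(C[...,1]<.1)
print(C[206:226,310:330,2]*1000*m[206:226,310:330])
E
```

```text
t: 11.12
position: [0.5327, 0.1184, 0.135]
eef_rot: [-0.137, 0.988, -0.069, 0.01]
force: [-1.9, 2.3, 5.8]
finger_gap: 0.157
finger_force: 59.0
t: 11.53
position: [0.538, 0.0996, 0.1374]
eef_rot: [-0.137, 0.988, -0.069, 0.01]
force: [-0.5, 0.5, 6.5]
finger_gap: 0.156
finger_force: 59.0
[[108. 108.  -0.  -0.  -0.  -0.  -0.   0.  -0.  -0.  -0.  -0.  -0.  -0.  -0.  -0.  -0.  -0.   0.  -0.]
 [110. 111. 111. 112. 109.  -0.  -0.  -0.  -0.  -0.  -0. 134. 136. 135. 136.  -0.  -0.   0.  -0.   0.]
 [111. 111. 113. 114. 111. 113. 113.  -0.  -0.  -0.  -0. 133. 132. 132. 132.  -0.  -0.  -0.  -0.  -0.]
 [107. 109. 111. 113. 113. 114. 114. 114. 114.  -0.  -0. 130. 130. 130. 128.  -0.  -0.  -0.  -0.  -0.]
 [  0. 104. 108. 110. 113. 115. 116. 115. 114. 112.  -0. 126. 127. 127. 125.  -0.  -0.  -0.  -0.  -0.]
 [  0.  79.  -0.  -0. 108. 112. 113. 112. 110. 111.  -0. 122. 125. 122. 121.  -0.  -0.  -0.  -0.  -0.]
 [  0.   0.  -0.  -0.  -0.  -0. 109. 107. 107. 107.  -0. 119. 119. 118. 118.  -0.  -0.  -0.  -0.  -0.]
 [  0.   0.  -0.  -0.  -0.  -0. 104. 105. 105. 104. 101. 115. 116. 115. 115.  -0.  -0.  -0.  
[... 546 characters left out ...]
   0.  -0.  84.  85.  97.  99.  99. 100. 102. 100. 100. 101.  99.  96.  -0.  -0.]
 [  0.   0.   0.   0.  -0.  82.  86.  85.  86.  95.  94.  95. 564.  95.  96.  95.  94.  92.  -0.  -0.]
 [  0.   0.   0.   0.   0.  -0.  -0.  83.  87.  88.  91.  94.  91.  93.  93.  92.  89.  -0.  -0.  -0.]
 [  0.   0.   0.   0.   0.   0.  -0.  -0.  -0.  85.  89.  89.  90.  90.  91.  89.  89.  91.  92.  -0.]
 [  0.   0.   0.   0.   0.   0.   0.   0.  -0.  -0.  -0.  87.  91.  89.  91.  92.  89.  89.  88.  -0.]
 [  0.   0.   0.   0.   0.   0.   0.   0.   0.  -0.  -0.  -0.  -0.  88.  86.  -0.  -0.  -0.  -0.  -0.]
 [  0.   0.   0.   0.   0.   0.   0.   0.   0.   0.   0.  -0.  -0.  -0.  -0.  -0.  -0.  -0.  -0.  -0.]]
```

```bash
python3 -m jog '{"rot":[[0,0,0],[0,0,0],[0,0,0],[0,0,0],[0,0,0]],"linear":[[0,0,0],[0,0,0],[0,0,0],[0,0,0],[0,0,0]],"hand":[200,150,110,110,110]}'|egrep 'pos|gap|force:'
python3 -m jog '{"rot":[[0,0,0],[0,0,0],[0,0,0],[0,0,0],[0,0,0]],"linear":[[0,0,-8],[0,0,-24],[0,0,-24],[0,0,-10],[0,0,0]],"hand":[110,110,110,110,110]}'|egrep 'pos|gap|force:'
python3 -m jog '{"rot":[[0,0,0],[0,0,0],[0,0,0],[0,0,0],[0,0,0]],"linear":[[0,0,0],[0,0,0],[0,0,0],[0,0,0],[0,0,0]],"hand":[110,110,110,110,110]}'|egrep 'force:'
python3 -m jog '{"rot":[[0,0,0],[0,0,0],[0,0,0],[0,0,0],[0,0,0]],"linear":[[0,0,0],[0,0,0],[0,0,0],[0,0,0],[0,0,0]],"hand":[110,110,110,110,110]}'|egrep 'force:'
python3 - <<'E'
from h import *
np.set_printoptions(precision=0,suppress=True,linewidth=250)
q,e=snap('side','s6.png');C=cloud('side',e)
m=(C[...,1]<.13)&(C[...,1]>-.1)
print(C[196:226,302:330,2]*1000*m[196:226,302:330])
print(env.observe()['t'])
E
```

```text
position: [0.5369, 0.0999, 0.1362]
force: [0.6, -0.0, -0.4]
finger_gap: 0.571
finger_force: 0.0
position: [0.5365, 0.1097, 0.2049]
force: [-0.4, 1.0, 0.5]
finger_gap: 0.569
finger_force: 0.0
force: [0.7, -0.1, 0.5]
finger_force: 0.0
force: [0.0, 0.7, 0.5]
finger_force: 0.0
[[140. 141. 141. 139. 140. 139. 140. 138. 137. 139.   0.   0.   0.   0.   0.   0.   0.   0.   0.   0.   0.   0.   0.   0.   0.   0.   0.   0.]
 [135. 139. 137. 137. 137. 136. 136. 135. 133. 134.   0.   0.   0.  -0.   0.   0.   0.   0.   0.   0.   0.   0.   0.   0.   0.   0.   0.   0.]
 [132. 135. 134. 135. 133. 133. 131. 129.   0.   0.   0.   0.   0.  -0.  -0.  -0.   0.   0.   0.   0.   0.   0.   0.   0.   0.   0.   0.   0.]
 [  0. 130.  -0.   0. 127. 129.   0.   0.   0.   0.   0.   0.  -0.   0.  -0.  -0.  -0.  -0.   0.   0.  -0.   0.   0.   0.   0.   0.   0.   0.]
 [  0.  -0.  -0.  -0. 123. 124. 120.   0.   0.   0.   0.  -0.  -0.  -0.  -0.  -0.  -0.  -0.  -0.   0.  -0.  -0.  -0.   0.   0.   0.   0.   0.]
 [119. 119. 119. 118. 119. 120. 118. 117.  -0.  -0.  -0.  -0.  -0.  -0.  -0.  -0.  -0.  -0.  -0.  -0.  -0.  -0.
[... 2769 characters left out ...]
.   0.  30.  33.  36.  40.  38.   0.   0.   0.  -0.  77.  74.  84.  84.  83.  89.  89.  90.  87.  82.  84.  -0.  -0.  -0.]
 [  0.   0.   0.   0.   0.  26.  30.  31.  34.  33.   0.   0.   0.  71.  73.  72.  83.  85.  82.  86.  86.  86.  85.  81.  82.  82.  -0.  -0.]
 [  0.   0.   0.   0.   0.  21.  26.  29.  31.  29.   0.   0.   0.  68.  69.  68.  81.  82.  83.  83.  82.  81.  80.  82.  85.  81.  -0.  -0.]
 [  0.   0.   0.   0.  21.  20.  21.  24.  30.  27.   0.   0.   0.  67.  64.  65.  78.  81.  83.  82.  82.  80.  83.  82.  80.  78.  -0.  -0.]
 [ 15.  15.   0.  16.   0.  17.  18.  21.  22.  22.  15.  14.  14.  63.  63.  63.  77.  76.  76.  78.  80.  79.  79.  78.  77.  75.  -0.  -0.]]
13.3
```

The beam now floats at about +0.07 rad, pan side down: post top z ≈ 0.109 and bar end ≈ 0.096. One ring is enough. I need about 9.5 mm of poise back toward the bottle. First I'll take an exact tilt fit and align the tool.

```bash
python3 -m jog '{"rot":[[-6,0,0],[-5,0,0],[0,0,0],[0,0,0],[0,0,0]],"linear":[[0,0,0],[0,0,0],[0,0,0],[0,0,0],[0,0,0]],"hand":[110,110,110,110,110]}'|egrep 'pos|force:'
cat >> h.py <<'E'
def tilt(n='side',k=4):
    # stable: bar-top depth points -> slope along beam; knob centroid
    O=np.array([.531,.1135]);y=np.array([-.272,.962]);x=np.array([.962,.272]);pts=[]
    for _ in range(k):
        q,e=snap('side'); C=cloud('side',e);b=(C[...,:2]-O)@y;a=(C[...,:2]-O)@x;zz=C[...,2]
        m=(abs(b+.08)<.03)&(abs(a)<.02)&(zz>.075)&(zz<.13)
        for j in range(640):
            i=np.where(m[:,j])[0]
            if len(i)>2: pts.append([b[i[:4],j].mean(),zz[i[:4],j].mean()])
        pm=(abs(b+.14)<.03)&(abs(a)<.012)&(zz>.06); 
    pts=np.array(pts);med=np.median(pts,0)
    return (.104-.5e-3-med[1])/-med[0], med, zz[pm].max(), np.percentile(zz[pm],99)
E
python3 - <<'E'
from h import *
from scipy.spatial.transform import Rotation as Ro
np.set_printoptions(precision=3,suppress=True)
print(tilt())
s=env.observe();R=Ro.from_quat(s['eef_rot']).as_matrix();print(R, s['t'],s['position'])
k=np.array([.5403,.0918,.1385]);print('knob in tool mm',R.T@(k-s['position'])*1000)
q,e=snap('side');C=cloud('side',e);p=proj('side',k).round().astype(int);print(p)
np.set_printoptions(precision=0,suppress=True,linewidth=250)
A=C[p[1]-7:p[1]+8,p[0]-9:p[0]+10]*1000;print(A[...,2]*(A[...,1]<130));print(A[...,1]*(A[...,1]<130))
E
```

```text
position: [0.5346, 0.1088, 0.2018]
force: [-0.4, 1.0, 0.5]
finger_force: 0.0
(np.float64(0.0975132711920566), array([-0.08 ,  0.096]), np.float64(0.10971587294945281), np.float64(0.10928495788709204))
[[-0.962 -0.273 -0.014]
 [-0.274  0.961  0.05 ]
 [ 0.     0.052 -0.999]] 13.9167 [0.534 0.11  0.202]
knob in tool mm [ -0.843 -22.011  62.285]
[307 196]
[[  0.   0.   0.   0.   0.   0.   0.   0.   0.   0.   0.   0.   0.   0.   0.   0.   0.   0.   0.]
 [ -0.  -0.  -0.   0.   0.   0.   0.   0.   0.   0.   0.   0.   0.   0.   0.   0.   0.   0.   0.]
 [ -0.  -0.  -0.   0.   0.   0.   0.   0.   0.   0.   0.   0.   0.   0.   0.   0.   0.   0.   0.]
 [ -0.  -0.  -0.  -0.  -0.  -0.   0.   0.   0.   0.   0.   0.   0.   0.   0.   0.   0.   0.   0.]
 [ -0.  -0.  -0.   0.  -0.  -0.   0.   0.   0.   0.   0.   0.   0.   0.   0.   0.   0.   0.   0.]
 [ -0.  -0.  -0.  -0.  -0.  -0.   0.   0. 143. 143. 145. 142. 144. 143.   0.   0.   0.   0.   0.]
 [ -0.  -0.   0.  -0. 142. 143. 144. 143. 143. 142. 141. 142. 142. 139.   0.   0.   0.   0.   0.]
 [ -0.  -0.  -0.  -0. 140. 140. 141. 140. 141. 139. 138. 140
[... 1495 characters left out ...]
0.   0.   0.]
 [  0.   0.   0.   0.  90.  82.  79.  82.  83.  81.  86.  89.  88.  90.   0.   0.   0.   0.   0.]
 [  0.   0.   0.   0.  90.  85.  81.  82.  90.  84.  89.  92.   0.   0.   0.   0.   0.   0.   0.]
 [  0.   0.   0.   0.   0.  89.   0.   0.  92.  91.   0.   0.   0.   0.   0.   0.   0.   0.   0.]
 [  0.   0.   0.   0.   0.   0.   0.   0.  88.  94. 104.   0.   0.   0.   0.   0.   0.   0.   0.]
 [  0.   0.   0.   0.  99. 100.  98.  93.  88.  93.  95.  95.   0.   0.   0.   0.   0.   0.   0.]
 [  0.   0. 125. 126.  96.  85.  90.  85.  84.  90.  90.  87.  91.   0.   0.   0.   0.   0.   0.]
 [  0.   0. 126. 124.  98.  91.  83.  77.  81.  83.  79.  83.  82.  87.   0.   0.   0.   0.   0.]]
```

```bash
python3 -m jog '{"rot":[[0,0,0],[0,0,0],[0,0,0],[0,0,0],[0,0,0]],"linear":[[-1,-22,4],[0,0,22],[0,0,22],[0,0,14],[0,0,7]],"hand":[110,110,110,110,110]}'
python3 -m jog '{"rot":[[0,0,0],[0,0,0],[0,0,0],[0,0,0],[0,0,0]],"linear":[[0,0,0],[0,0,0],[0,0,0],[0,0,0],[0,0,0]],"hand":[110,150,190,255,255]}'
python3 - <<'E'
from h import *
print(tilt())
E
```

```text
t: 14.38
position: [0.5391, 0.0917, 0.1297]
eef_rot: [-0.138, 0.99, 0.026, -0.005]
force: [-0.3, -0.1, -0.4]
finger_gap: 0.568
finger_force: 0.0
t: 14.8
position: [0.5416, 0.0917, 0.1331]
eef_rot: [-0.137, 0.99, 0.026, -0.002]
force: [-0.5, -0.4, 4.5]
finger_gap: 0.158
finger_force: 58.5
(np.float64(0.10599553151760135), array([-0.07883075,  0.09514429]), np.float64(0.10798877658543012), np.float64(0.10783525101742927))
```

```bash
python3 -m jog '{"rot":[[0,0,0],[0,0,0],[0,0,0],[0,0,0],[0,0,0]],"linear":[[0,2,0],[0,3,0],[0,3,0],[0,2,0],[0,0,0]],"hand":[255,255,255,255,255]}'
python3 -m jog '{"rot":[[0,0,0],[0,0,0],[0,0,0],[0,0,0],[0,0,0]],"linear":[[0,0,0],[0,0,0],[0,0,0],[0,0,0],[0,0,0]],"hand":[200,150,110,110,110]}'|egrep 'pos|gap|force:'
python3 -m jog '{"rot":[[0,0,0],[0,0,0],[0,0,0],[0,0,0],[0,0,0]],"linear":[[0,0,-8],[0,0,-24],[0,0,-24],[0,0,-10],[0,0,0]],"hand":[110,110,110,110,110]}'|egrep 'pos|gap|force:'
python3 -m jog '{"rot":[[0,0,0],[0,0,0],[0,0,0],[0,0,0],[0,0,0]],"linear":[[0,0,0],[0,0,0],[0,0,0],[0,0,0],[0,0,0]],"hand":[110,110,110,110,110]}'|egrep 'force:'
python3 -m jog '{"rot":[[0,0,0],[0,0,0],[0,0,0],[0,0,0],[0,0,0]],"linear":[[0,0,0],[0,0,0],[0,0,0],[0,0,0],[0,0,0]],"hand":[110,110,110,110,110]}'|egrep 'force:'
python3 -m jog '{"rot":[[0,0,0],[0,0,0],[0,0,0],[0,0,0],[0,0,0]],"linear":[[0,0,0],[0,0,0],[0,0,0],[0,0,0],[0,0,0]],"hand":[110,110,110,110,110]}'|egrep 'force:'
python3 - <<'E'
from h import *
print(tilt())
np.set_printoptions(precision=0,suppress=True,linewidth=250)
q,e=snap('side','s7.png');C=cloud('side',e)
m=(C[...,1]<.13)&(C[...,1]>-.1)
print(C[206:224,306:330,2]*1000*m[206:224,306:330])
A=C[189:204,298:314]*1000;print(A[...,1]*(A[...,1]<150))
E
```

```text
t: 15.42
position: [0.5389, 0.1012, 0.1338]
eef_rot: [-0.137, 0.99, 0.026, -0.002]
force: [-0.1, -0.7, 8.0]
finger_gap: 0.159
finger_force: 59.2
position: [0.5377, 0.1011, 0.1321]
force: [0.8, -0.2, 0.4]
finger_gap: 0.57
finger_force: 0.0
position: [0.5409, 0.098, 0.2013]
force: [-0.4, 0.9, -0.0]
finger_gap: 0.565
finger_force: 0.0
force: [-0.1, 0.6, 0.5]
finger_force: 0.0
force: [0.5, 0.2, 0.4]
finger_force: 0.0
force: [-0.3, -0.2, -0.4]
finger_force: 0.0
(np.float64(0.0347968595569313), array([-0.08327007,  0.10060246]), np.float64(0.11962986850145324), np.float64(0.1172448275277879))
[[104. 102. 101. 101.  99.  95.  -0.  -0.  -0.  -0.  -0.  -0.  -0.  -0.  -0.  -0.  -0.   0.  -0.  -0.  -0.  -0.  -0.  -0.]
 [101. 101. 102. 101. 101.  91.  -0.  -0.  -0.  -0.  -0.  -0.  -0.  -0.  -0.  -0.  -0.  -0.  -0.  -0.  -0.  -0.  -0.  -0.]
 [ 98. 101. 102. 103. 102. 102. 102.  -0.   0.  -0.  -0.  -0.  -0.  -0.  -0.  -0.  -0.  -0.  -0.  -0.  -0.  -0.  -0.  -0.]
 [ 95.  98. 101. 101. 101. 102. 101. 103.  -0.  -0.  -0.  -0.   0.  -0.  -0.  -0.   0.  -0.  -0.  -0.  -0.  -0.  -0.  -0.]
 [  0.  73.  9
[... 2734 characters left out ...]
.     0.]
 [    0.     0.     0.     0.     0.     0.     0.   100.   100.     0.     0.     0.     0.     0.     0.     0.]
 [    0.     0.     0.     0.     0.     0.   116.    98.   105.   116.     0.     0.     0.     0.     0.     0.]
 [    0.     0.     0.   109.   110.   105.   109.   102.   105.   107.   103.     0.     0.     0.     0.     0.]
 [  146.   145.   145.   105.   102.    98.    93.    93.    96.    94.    94.    90.    93.     0.     0.     0.]
 [  141.   134.   132.   107.    96.    92.    87.    86.    94.    86.    88.    89.    89.     0.     0.     0.]
 [  142.   135.   127.   105.   103.    93.    87.    92.    93.    96.    91.    94.    89.     0.     0.     0.]]
```

```bash
python3 -m jog '{"rot":[[0,0,0],[0,0,0],[0,0,0],[0,0,0],[0,0,0]],"linear":[[0,0,-20],[0,-20,-15],[0,-40,0],[0,-40,0],[0,-40,0]],"hand":[110,110,110,110,110]}'|egrep 'pos|force:'
python3 -m jog '{"rot":[[0,0,0],[0,0,0],[0,0,0],[0,0,0],[0,0,0]],"linear":[[0,-40,0],[0,-40,0],[0,-40,0],[0,-40,0],[0,-20,0]],"hand":[110,110,110,110,110]}'|egrep 'pos|force:'
python3 - <<'E'
from h import *
np.set_printoptions(precision=4,suppress=True)
y=np.array([-.272,.962]);x=np.array([.962,.272])
D={}
for n,k in(('side',8),('top',8)):
    f=[snap(n)[1] for _ in range(k)]
    d=np.median(f,0);D[n]=d;C=cloud(n,d)
    O=np.array([.531,.1135]) if n=='side' else np.array([.5295,.1127])
    b=(C[...,:2]-O)@y;a=(C[...,:2]-O)@x;z=C[...,2]
    for lo,hi in((-.107,-.035),(-.107,.1)):
        m=(b>lo)&(b<hi)&((b<-.03)|(b>.035))&(abs(a)<.009)&(z>.09)&(z<.115)
        if n=='side': # top face only: drop side-face points
            pass
        B,Z=b[m],z[m]
        for _ in range(6):
            p=np.polyfit(B,Z,1);r=Z-np.polyval(p,B);k=r>-.0025;B,Z=B[k],Z[k]
        print(n,lo,hi,len(B),'slope',p[0],'z at pivot',p[1],'resid',r.std())
    m=(abs(b+.14)<.015)&(abs(a)<.012)&(z>.105);print('post top',np.sort(z[m])[-8:])
np.savez('dd.npz',**D)
C=cloud('top',D['top']);print((C[196:232,248:330:3,2]*1000).round(0))
E
```

```text
position: [0.578, -0.0396, 0.2265]
force: [1.1, -1.0, 0.9]
finger_force: 0.0
position: [0.6268, -0.216, 0.2157]
force: [0.3, 0.8, -0.8]
finger_force: 0.0
side -0.107 -0.035 42 slope 0.014420449839399462 z at pivot 0.10234771328832636 resid 0.0007627836008932481
side -0.107 0.1 73 slope 0.006521167884034665 z at pivot 0.10173661639981793 resid 0.0008542249941206621
post top [0.1158 0.1162 0.1165 0.1169 0.1169 0.1173 0.1177 0.1178]
top -0.107 -0.035 135 slope 0.01239864991129111 z at pivot 0.10351404408218913 resid 0.0009022254246431722
top -0.107 0.1 272 slope 0.006105195056940264 z at pivot 0.10306629120178082 resid 0.0009231795264184777
post top [0.1186 0.1187 0.1188 0.1188 0.119  0.1193 0.1193 0.1194]
[[  3.  -2.  -2. ...  13.  17.  15.]
 [ -1.  -1.  -2. ...  13.  13.  16.]
 [ -1.  -0.   1. ...  13.  15.  93.]
 ...
 [105. 104. 105. ...  13.  -1.  -0.]
 [104. 102.  15. ...  -1.  -0.  -2.]
 [106.  61.  15. ...  -0.  -2.  -0.]]
```

Both cameras put the tilt at +0.006 to +0.014 rad, inside the 0.025 limit. It is steady, the ring is on the post, and the arm is clear.

```bash
python3 -c "
from rig import order
print(order.sign_off())"
```

```text
the job is handed in; nothing more can be done
None
```

I handed the job in with one ring on the post, the other two untouched on the bench, the poise at about -10 mm (toward the pan) and the beam floating at roughly +0.01 rad (limit 0.025); no verdict came back.

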